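Square a slide on the stage with its spring clip

TASK

Square up the white slide on the inspection stage with the stage's own spring clip: swing the clip by its thumb pin round its pivot screw onto the slide's near edge until the slide is pushed flush against the back stop and the clip holds it there under light spring pressure by itself, with your hand off it for a second. Then swing the clip back to its parked side, well clear, leaving the slide flush against the stop. Be gentle, as the slide chips if the clip is forced; do not touch the slide, and leave the other things on the bench alone.

Things in the scene. Friction and masses are not known exactly. Their poses are not given: they have to be found in the camera images.
- stage: Fixed aluminium stage plate, 170 x 180 mm, its flat top (the slide bed) 12 mm above the bench; it spans x -90..80 mm and y -70..110 mm about its origin, which lies at bench height. Its +x is the direction in which the clip pushes the slide, towards the back stop; +y points to the pivot screw's side.
- back_stop: Dark steel bar 100 mm long (y), 14 mm wide (x), 10 mm high, fixed on the stage bed beyond the slide, parallel to the stage's y; adjustable along the stage's x, so its place on the stage varies by several mm. Origin: foot of the middle of the face that the slide comes to rest against, which looks to its own -x.
- slide: Loose polished white slide, 50 (x) x 75 (y) x 5 mm, 47 g, slippery (friction about 0.2), lying flat on the stage bed, 9 to 25 mm short of the back stop and up to 7 degrees askew. Origin: centre of its underside. Flush means its far long edge lies along the stop's face. It chips if pressed against the stop with more than about 9 N.
- slide_edge (a point): Middle of the slide's far long edge (its own +x side, 25 mm from its centre), half way up.
- pivot (a point): Top of the brass pivot screw head (17 mm wide, 41 mm above the bench), on the vertical axis about which the clip swings; in the stage's frame at x -22, y +85 mm. Under the lever a sprung finger turns on the same screw; its nose, an upright round stud 12 mm wide, 85 mm from the axis, 13.5 to 24 mm above the bench, meets the middle of the slide's near edge.
- post (a point): Centre of the top of the clip's thumb pin: a dark upright round pin, 12 mm wide, top 66 mm above the bench, at the free end of the flat steel lever, 125 mm from the pivot axis. It stands free from 31 mm (top of the lever) to 66 mm above the bench; grip or push it there. The lever passes above the slide without touching it.
- clip (a joint): Lever angle, rad: 0 parked, towards the robot; grows anticlockwise from above; 1.0 with the lever along the stage's -y; limit 1.3; clear: under 0.5. Stays where left; takes 0.8 N m to turn (6.4 N at the pin) plus 0.68 N per N at the nose. The finger's set angle under it is bent by an unmeasured +-0.06 rad: feel for contact. Then 1 mm at the pin adds some 5 N at the nose; 2 to 7 N is good.
- marker: White marker pen with a black cap, 134 mm long, lying to the left of the stage. Bystander.
- spring_clamp: Black plastic spring clamp, 108 mm long, lying to the right of the stage. Bystander.
- vent_filter: White round filter disc, 60 mm wide, to the left of the stage. Bystander.
Mind the look-alikes: they are no part of the job. There is more than one size of the slide; the job needs the largest.

How it is judged:
On the way:
1. the clip by itself, with the robot touching nothing, holds the slide flush and pressed against the back stop with at least 1.5 N (x of slide_edge in the frame of back_stop above -0.002 m and angle between the x axis of slide and the x axis of back_stop, either way round below 0.04 rad and angle between slide's own z axis and vertical below 0.05 rad and contact force between each of the fingers, the arm and anything else below 0.2 N and contact force between slide and back_stop above 1.5 N), for 0.4 s.
At the end, for the whole second after the job is handed in: The clip is swung back (joint under 0.5 rad) and still; the slide lies flat and at rest, its far edge within 2 mm of the back stop's face and parallel to it within 0.04 rad (x of slide_edge in the frame of back_stop above -0.002 m and angle between the x axis of slide and the x axis of back_stop, either way round below 0.04 rad and angle between slide's own z axis and vertical below 0.05 rad and value of joint clip below 0.5 rad and velocity of joint clip between -0.05 and 0.05 rad/s and linear speed of slide below 0.01 m/s); the robot touches nothing.
It fails at once if the slide is pressed against the back stop with more than 9 N (contact force between slide and back_stop above 9 N).
It fails at once if the robot touches the slide (contact force between any of the fingers, the arm and slide above 0.5 N).
It fails at once if a bystander is moved by more than 20 mm (distance of any of marker, spring_clamp, vent_filter from where it was at the start of the episode above 0.02 m).
It also fails if it takes over 72 s, if anything falls off the work surface, if the arm or the gripper's body presses on something with over 40 N, if the wrist force passes 120 N, or if a joint passes its speed limit or range.

ROBOT

A 7-joint arm with a two-finger parallel gripper is mounted at the origin on a cart in front of the work surface, level with it; the furniture and walls round the work are solid. World frame = base frame: x ahead of the robot, y to its left, z up, the work surface at z = 0. Lengths are in m, angles in rad, forces in N, time in s.
With the tool pointing down it reaches from about 0.4 to 0.875 m from the base axis. Payload 19.3 kg.
Tool frame: the origin (TCP) lies at the very end of the fingers, on their centre line; the grasp point (between the pads) lies 19 mm behind it; z points along the fingers, y is the line along which they close (so a half turn about z gives the same grasp; the last joint's range is limited). The gripper opens to 85 mm and grips with 20 to 120 N. Pads are 22 mm wide; open, the fingers measure 114 mm over their backs; the gripper's body (76 mm by 85 mm) begins 54 mm behind the grasp point. The pads swing forward as they close: fully open they stand 13 mm farther back than shut.
Start: joints at [1.071, 0.521, -0.036, 1.599, 0.021, 1.021, -0.113], TCP at [0.26, -0.568, 0.231] pointing down, gripper open.
Joint ranges: [-2.91, 2.91], [-0.3, 2.13], [-1.5, 1.42], [0.17, 2.43], [-1.26, 4.41], [0.16, 1.93], [-2.52, 2.52]. Speed limits (rad/s): [1.89, 1.89, 2.39, 2.39, 3.01, 3.01, 3.01].

INTERFACE

Orientations are given as [roll, pitch, yaw] about the fixed x, y, z axes, in that order (R = Rz(yaw) Ry(pitch) Rx(roll)).
In Python, from workcell import monitor, optics, job_done gives the robot as it stands.
- The arm moves only by the shell command python3 -m handwheel 'ROWS' [FORCE]. ROWS is JSON, a list of rows, each an object of numbers: "dx", "dy", "dz": the shift along the tool's x, y, z in cm; "wx", "wy", "wz": the turn, a rotation vector about the tool's x, y, z in rad; "claw": the opening in per cent of the stroke, from 0 (shut) to 100 (fully open). A call has 1 to 8 rows; each row shifts and turns the commanded pose from where the row before left it, along the tool's axes as they then stand; what a row does not reach is not made up. A row lasts 1/8 s, in which the tool goes at most 62.5 mm and 10.7 degrees, less where a joint would pass 70% of its speed; a pose out of reach is approached as far as the arm can. A call with a gripper value outside its range is refused whole. The fingers move at their own pace and stop on an object; FORCE is the grip in N (left out, the last holds). Time passes only in rows, so rows that do not move let the fingers close. It gives the time, the measured TCP pose, the force, the opening and the grip force at its end, in the units of the state.
- monitor.observe(): the state, without advancing time (a new reading comes with each control period).
- optics.grab_frame(name): name is "side" or "top" or "wrist"; returns a dict with "frame" (480x640x3 uint8, blue, green, red), "fovy" (degrees; the focal length in pixels is half the picture's height over the tangent of half this angle, whatever the lens; pixels are square), "cx", "cy" (the principal point, pixels), "k1" (the pictures are not rectified: a ray, as slopes to the right and down, at radius r is drawn at 1 + k1 r^2 times it, then the intrinsics apply), "R" (3x3) and "t" (3): a world point X has camera coordinates R X + t. Camera axes: x right, y down, z forward; pixel columns grow to the right and rows downward; lengths in m; the calibration is good to about 2 mm. A picture is of the moment at which its call begins. There is no depth.
- job_done(): hands the job in; it is judged then, once.
Trained networks look in the newest picture that a camera, given by its name, has taken for a name from the list of things; names that differ only in an ending like _2 or _b are one class to them, and where a whole thing is asked for, a point or a joint stands for the part that bears it (a point fixed in the world has none). Each returns a list of dicts, best first, with "p" (0 to 1); they miss things now and then, are a little off and sometimes report something else, mostly with a low value. They report only what shows in the picture. A call takes as long as a camera call. They do not tell look-alikes from the thing itself.
- optics.masks_of(name, camera): "region" (480x640 bool, what is visible of it) and "rect" ([left, top, width, height] in pixels, round what is visible of it).
The state is a dict: "clock": time; "qpos": joint angles; "qd": joint speeds; "joint_efforts": joint torques, N m; "position": TCP position; "tool_rot": TCP orientation; "force": force on the tool from outside, world axes, zero at the start; "moment": the same for the moment, N m; "grip_width": finger opening in m; "finger_force": force on a finger pad.
Only numpy, scipy, OpenCV 4.12 (cv2) and the standard library are available. Lean on these libraries where they do the work, as an engineer would, in place of code of your own. Each camera call takes 0.05 s, during which the arm holds its last target. There are 200 camera calls.

## Working session

There is one attempt and no reset: what is moved stays moved. The work goes in short steps, Python scripts to look and compute and a shell command to move; the robot and the scene stay as the last step left them, time stands still between calls to the robot, and variables do not carry over. Pictures are saved under pics/ and viewed, at most 13 in all, crops included, and the job is handed in when it is done.

```bash
ls; mkdir -p pics
cat > h.py <<'E'
import numpy as np, cv2
from workcell import monitor, optics, job_done
def K(c):
    f=240/np.tan(np.radians(c['fovy'])/2); return f
def ray_z(c,u,v,z):
    f=K(c); d=np.array([(u-c['cx'])/f,(v-c['cy'])/f]); r=d.copy()
    for _ in range(20): r=d/(1+c['k1']*(r@r))
    R=np.array(c['R']);t=np.array(c['t']); o=-R.T@t; w=R.T@np.array([r[0],r[1],1])
    return o+w*(z-o[2])/w[2]
def proj(c,X):
    p=np.array(c['R'])@np.array(X)+np.array(c['t']); s=p[:2]/p[2]; s=s*(1+c['k1']*(s@s)); f=K(c)
    return s*f+[c['cx'],c['cy']]
E
python3 - <<'E'
from h import *
print(monitor.observe())
ims=[]
for n in ['top','side']:
    c=optics.grab_frame(n); cv2.imwrite(f'pics/{n}0.png',c['frame']); print(n,c['fovy'],c['k1'],-np.array(c['R']).T@c['t'])
    for k in ['stage','back_stop','slide','pivot','post','marker','spring_clamp','vent_filter']:
        for m in optics.masks_of(k,n):
            r=m['rect'];print(n,k,round(m['p'],2),r, ray_z(c,r[0]+r[2]/2,r[1]+r[3]/2,0.012).round(3))
E
```

```text
pics
{'clock': 0.0, 'qpos': array([ 1.07078483,  0.52199784, -0.03633929,  1.59999969,  0.02121457,
        1.02107669, -0.11280121]), 'qd': array([ 0.00093956, -0.00063269, -0.00043295, -0.00126745, -0.00072029,
       -0.00095862, -0.00027426]), 'joint_efforts': array([-1.81615378e-03, -9.27106762e+01,  1.97872102e+00, -3.69939387e+01,
        1.77961669e-02,  8.08605255e-03,  4.48377889e-06]), 'position': array([ 0.26027082, -0.56786923,  0.23073865]), 'tool_rot': array([-3.14049978e+00,  8.38296657e-05,  4.29818136e-01]), 'force': array([-0.57654483,  0.50650721,  0.04279018]), 'moment': array([-0.00940844, -0.02450271, -0.01994129]), 'finger_force': 0.0, 'grip_width': 0.0856608525843554}
top 44.26877683893871 0.01284652880795011 [0.33384369 0.05190821 1.14348068]
top stage 0.95 [238.1, 180.7, 105.0, 103.1] [0.575 0.124 0.012]
top back_stop 0.71 [271.8, 198.3, 47.3, 16.1] [0.628 0.119 0.012]
top slide 0.8 [391.5, 190.2, 28.5, 17.6] [ 0.658 -0.098  0.012]
top slide 0.66 [282.5, 214.4, 44.0, 29.8] [0.582 0.098 0.012]
top pivot 0.58 [237.5, 179.1, 107.8, 101.8] [0.579 0.123 0.012]
t
[... 618 characters left out ...]
.2, 260.3, 12.7, 13.1] [ 0.547 -0.039  0.012]
side slide 0.5 [286.1, 281.6, 12.6, 26.6] [0.624 0.118 0.012]
side slide 0.47 [283.5, 258.0, 16.2, 6.2] [ 0.655 -0.059  0.012]
side pivot 0.56 [267.4, 263.5, 110.0, 66.8] [0.567 0.119 0.012]
side post 0.75 [329.5, 261.1, 40.0, 49.2] [0.519 0.06  0.012]
side post 0.29 [332.4, 231.0, 21.7, 18.6] [ 0.548 -0.229  0.012]
side marker 0.78 [269.7, 330.0, 23.1, 52.5] [0.606 0.326 0.012]
side marker 0.15 [329.4, 266.1, 35.5, 47.0] [0.522 0.079 0.012]
side spring_clamp 0.8 [331.3, 232.3, 25.4, 19.3] [ 0.545 -0.215  0.012]
side vent_filter 0.98 [361.9, 365.4, 44.3, 29.7] [0.459 0.366 0.012]
side vent_filter 0.4 [301.1, 285.0, 30.0, 17.7] [0.58  0.107 0.012]
```

Run:
```python
import cv2
a=cv2.imread('pics/top0.png')[165:300,140:510]; cv2.imwrite('pics/topc.png',cv2.resize(a,None,fx=2.15,fy=2.15,interpolation=2))
a=cv2.imread('pics/side0.png')[240:345,250:390]; cv2.imwrite('pics/sidec.png',cv2.resize(a,None,fx=5.5,fy=5.5,interpolation=2))
```

```text
(no output)
```

View pics/topc.png

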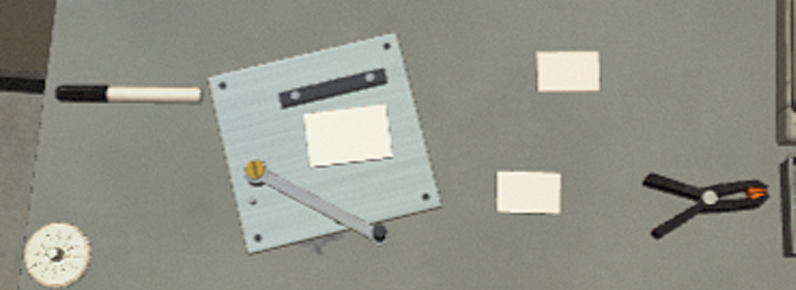

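View pics/sidec.png

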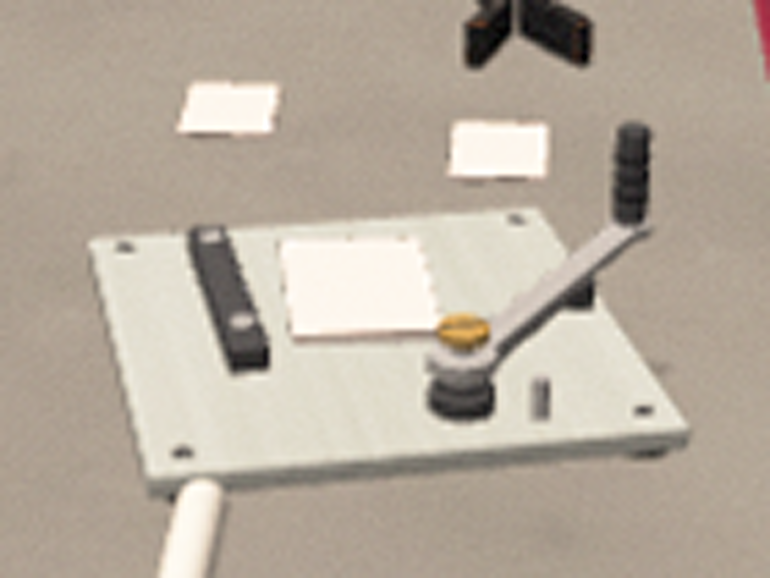

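```bash
cat > geo.py <<'E'
from h import *
from scipy.optimize import least_squares
c=optics.grab_frame('top')
px=lambda u,v:(140+(u+.5)/2.15-.5,165+(v+.5)/2.15-.5)
st=np.array([[80,110],[80,-70],[-90,-70],[-90,110]])/1e3
uv=[(208,77),(396,34),(440,207),(249,252)]
P=np.array([ray_z(c,*px(*p),.012)[:2] for p in uv])
def T(a,x): R=np.array([[np.cos(a[2]),-np.sin(a[2])],[np.sin(a[2]),np.cos(a[2])]]); return x@R.T+a[:2]
s=least_squares(lambda a:(T(a,st)-P).ravel(),[.57,.11,.2]).x
print('stage',s,(T(s,st)-P).round(4).tolist())
inv=lambda X:(np.array(X)[:2]-s[:2])@np.array([[np.cos(s[2]),-np.sin(s[2])],[np.sin(s[2]),np.cos(s[2])]])
pv=T(s,np.array([-.022,.085])); print('pivot geo',pv,'seen',ray_z(c,*px(256,170),.041))
pin=ray_z(c,*px(379,232),.066); print('pin',pin,inv(pin))
d=inv(pin)-[-.022,.085]; print('q',np.arctan2(d[1],d[0])+np.pi/2+1,np.hypot(*d))
print('slide corners',[inv(ray_z(c,*px(*p),.017)).round(4).tolist() for p in [(304,115),(386,105),(392,157),(310,167)]])
print('stop face top',[inv(ray_z(c,*px(*p),.022)).round(4).tolist() for p in [(283,108),(387,83)]])
np.save('stage.npy',s)
for q in np.arange(0,1.31,.1):
    a=s[2]-np.pi/2-1+q; print(round(q,1),(pv+.125*np.array([np.cos(a),np.sin(a)])).round(4))
E
python3 geo.py
```

```text
stage [0.58909853 0.10803748 0.31115403] [[0.0007, 0.0006], [0.0019, -0.0007], [-0.0004, -0.0015], [-0.0022, 0.0016]]
pivot geo [0.54213157 0.1822204 ] seen [0.54157557 0.18094329 0.041     ]
pin [0.49061633 0.06786057 0.066     ] [-0.10605364 -0.0080966 ]
q 0.26560441208003605 0.12542723136394793
slide corners [[0.0219, 0.0316], [0.0133, -0.0434], [-0.0351, -0.0372], [-0.0266, 0.0371]]
stop face top [[0.0315, 0.0487], [0.032, -0.0489]]
0.0 [0.4627 0.0857]
0.1 [0.4727 0.0783]
0.2 [0.4834 0.0719]
0.3 [0.4947 0.0666]
0.4 [0.5065 0.0624]
0.5 [0.5187 0.0594]
0.6 [0.531  0.0577]
0.7 [0.5435 0.0572]
0.8 [0.556 0.058]
0.9 [0.5683 0.06  ]
1.0 [0.5804 0.0632]
1.1 [0.5921 0.0676]
1.2 [0.6033 0.0732]
1.3 [0.6139 0.0798]
```

View pics/top0.png

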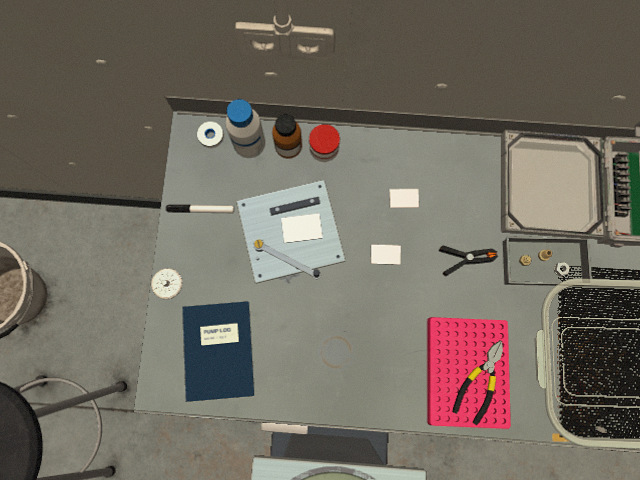

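View pics/side0.png

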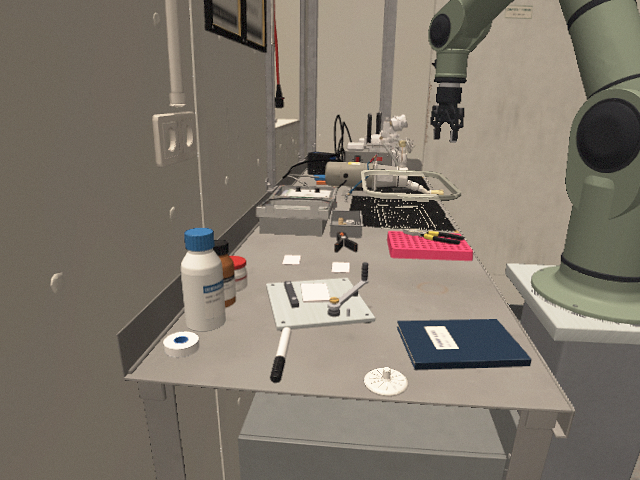

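```bash
python3 -m handwheel '[{"dx":3,"dy":-3},{"dx":4,"dy":-4},{"dx":4,"dy":-4},{"dx":4,"dy":-4},{"dx":4,"dy":-4},{"dx":4,"dy":-4},{"dx":4,"dy":-4},{"dx":4,"dy":-4}]' && python3 -m handwheel '[{"dx":4,"dy":-4},{"dx":4,"dy":-4},{"dx":4,"dy":-4},{"dx":3.5,"dy":-4},{"wz":-0.18},{"wz":-0.18},{"wz":-0.18,"claw":40},{"wz":-0.18,"claw":40}]'; python3 -c "
from h import *
print(monitor.observe())
c=optics.grab_frame('wrist');cv2.imwrite('pics/w1.png',c['frame'])
for k in ['post','pivot']:
  for m in optics.masks_of(k,'wrist'): print(k,m['p'],m['rect'])
print(proj(c,[.4906,.0679,.066]),proj(c,[.5421,.1822,.041]))"
```

```text
{'clock': 0.95, 'qpos': array([ 1.07078924,  0.52137863, -0.03633061,  1.59948613,  0.02118218,
        1.02112307, -0.11277521]), 'qd': array([ 0.00060782, -0.00083021, -0.00166677, -0.00031721, -0.000153  ,
       -0.00038625,  0.00075543]), 'joint_efforts': array([ 1.27206818e-03, -9.26830530e+01,  1.97924539e+00, -3.70261037e+01,
        1.82633376e-02,  1.76923728e-03, -3.84792384e-05]), 'position': array([ 0.26042991, -0.56814771,  0.23130873]), 'tool_rot': array([-3.14157940e+00, -2.96424396e-05,  4.29805941e-01]), 'force': array([ 0.03647518, -0.7036026 ,  0.4483879 ]), 'moment': array([-0.03145378,  0.07260947,  0.01720752]), 'finger_force': 0.0, 'grip_width': 0.08574949601087037}
[-434.76969202 -499.23176844] [-429.66893762 -516.94060029]schema error: expected keys dx, dy, dz, wx, wy, wz, claw
```

```bash
python3 -m handwheel '[{"dx":3,"dy":-3,"dz":0,"wx":0,"wy":0,"wz":0,"claw":100},{"dx":4,"dy":-4,"dz":0,"wx":0,"wy":0,"wz":0,"claw":100},{"dx":4,"dy":-4,"dz":0,"wx":0,"wy":0,"wz":0,"claw":100},{"dx":4,"dy":-4,"dz":0,"wx":0,"wy":0,"wz":0,"claw":100},{"dx":4,"dy":-4,"dz":0,"wx":0,"wy":0,"wz":0,"claw":100},{"dx":4,"dy":-4,"dz":0,"wx":0,"wy":0,"wz":0,"claw":100},{"dx":4,"dy":-4,"dz":0,"wx":0,"wy":0,"wz":0,"claw":100},{"dx":4,"dy":-4,"dz":0,"wx":0,"wy":0,"wz":0,"claw":100}]' && python3 -m handwheel '[{"dx":4,"dy":-4,"dz":0,"wx":0,"wy":0,"wz":0,"claw":100},{"dx":4,"dy":-4,"dz":0,"wx":0,"wy":0,"wz":0,"claw":100},{"dx":4,"dy":-4,"dz":0,"wx":0,"wy":0,"wz":0,"claw":100},{"dx":4,"dy":-4,"dz":0,"wx":0,"wy":0,"wz":0,"claw":100},{"dx":0,"dy":0,"dz":0,"wx":0,"wy":0,"wz":-0.18,"claw":40},{"dx":0,"dy":0,"dz":0,"wx":0,"wy":0,"wz":-0.18,"claw":40},{"dx":0,"dy":0,"dz":0,"wx":0,"wy":0,"wz":-0.18,"claw":40},{"dx":0,"dy":0,"dz":0,"wx":0,"wy":0,"wz":-0.18,"claw":40}]' ; python3 -c "
from h import *
o=monitor.observe();print(o['clock'],o['qpos'],o['position'],o['tool_rot'],o['grip_width'])
c=optics.grab_frame('wrist');cv2.imwrite('pics/w1.png',c['frame'])
for k in ['post','pivot']:
  for m in optics.masks_of(k,'wrist'): print(k,m['p'],m['rect'])
print(proj(c,[.4906,.0679,.066]),proj(c,[.5421,.1822,.041]))"
```

```text
clock: 2.1
position: [0.4135, -0.1555, 0.2316]
tool_rot: [3.141, -0.001, 0.43]
force: [0.9, -0.3, 0.2]
grip_width: 0.0856
finger_force: 0.0
clock: 3.1
position: [0.4919, 0.055, 0.2314]
tool_rot: [3.141, -0.0, 1.156]
force: [0.3, 0.7, 0.1]
grip_width: 0.0343
finger_force: 0.0
3.1 [ 0.14464435  0.34551495 -0.47296102  1.9171827   0.19471316  0.92338547
 -0.83746997] [0.4918629  0.05495793 0.23136517] [ 3.14146338e+00 -3.84951558e-05  1.15575225e+00] 0.03430725360745394
post 0.91 [300.7, 36.7, 26.7, 172.9]
pivot 0.97 [238.5, 0.4, 272.2, 227.8]
[311.93841998 204.02353311] [312.90535682  43.97873378]
```

View pics/w1.png

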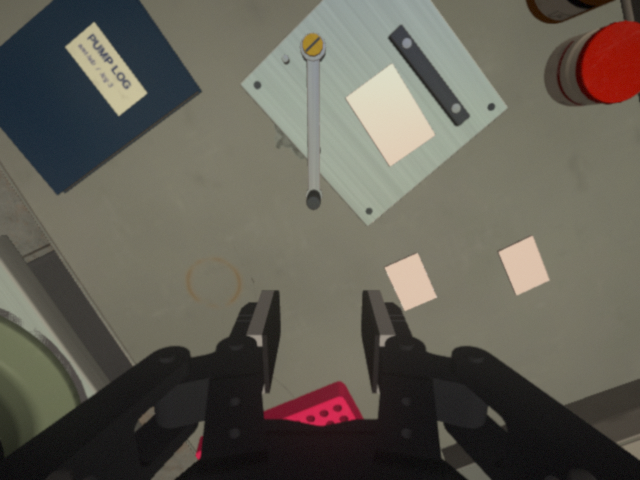

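The wrist view shows the pin top at (313,199), the pivot at (313,45) and the stage, with the large slide at (390,115) in front of the stop at (428,75). The two small look-alikes are off the stage, at (411,281) and (524,265).

```bash
python3 -c "
from h import *
c=optics.grab_frame('wrist')
p=ray_z(c,313.5,199.5,.066);v=ray_z(c,313,45,.041);print(p,v,np.hypot(*(p-v)[:2]))
o=monitor.observe();P=o['position'];y=o['tool_rot'][2]
d=((p+[.4906,.0679,.066])/2-P); print('tool dx dy',d[0]*np.cos(y)+d[1]*np.sin(y),d[0]*np.sin(y)-d[1]*np.cos(y))
phi=np.arctan2(p[1]-v[1],p[0]-v[0]);print('phi',phi,'want yaw',phi+np.pi,y)
print(P-(-np.array(c['R']).T@c['t']))
"
```

```text
[0.49346887 0.07069698 0.066     ] [0.54300822 0.1808594  0.041     ] 0.12078868272141094
tool dx dy 0.013320146971112092 -0.0058810652972298705
phi -1.9933955973126305 want yaw 1.1481970562771626 1.1449264406764912
[-0.031271   -0.06833307 -0.14150523]
```

```bash
python3 -m handwheel '[{"dx":1.3,"dy":-0.6,"dz":3,"wx":0,"wy":0,"wz":0,"claw":40},{"dx":0,"dy":0,"dz":4,"wx":0,"wy":0,"wz":0,"claw":40},{"dx":0,"dy":0,"dz":4,"wx":0,"wy":0,"wz":0,"claw":40},{"dx":0,"dy":0,"dz":2,"wx":0,"wy":0,"wz":0,"claw":40}]'; python3 -c "
from h import *
o=monitor.observe();print(o)
c=optics.grab_frame('wrist');cv2.imwrite('pics/w2.png',c['frame'])
m=optics.masks_of('post','wrist')
print([(x['p'],x['rect']) for x in m],proj(c,[.492,.069,.066]),proj(c,[.492,.069,.031]))"
```

```text
clock: 3.8
position: [0.4909, 0.0692, 0.0995]
tool_rot: [-3.14, 0.001, 1.146]
force: [0.2, 0.4, 0.4]
grip_width: 0.0338
finger_force: 0.0
{'clock': 3.8, 'qpos': array([ 0.04215805,  0.54296356, -0.39759156,  2.02856008,  0.34342856,
        0.6357663 , -1.00870691]), 'qd': array([-0.11535905,  0.23986831,  0.13370494,  0.0822121 ,  0.18701086,
       -0.32871229, -0.16383774]), 'joint_efforts': array([  1.09859291, -81.32783175,  -5.83404824, -23.5592097 ,
        -0.33524506,   0.57049345,   0.27021943]), 'position': array([0.49092588, 0.06915741, 0.09950044]), 'tool_rot': array([-3.14005669e+00,  1.21222796e-03,  1.14565903e+00]), 'force': array([0.15746408, 0.38798213, 0.39631922]), 'moment': array([ 0.01588872, -0.03363124,  0.00809949]), 'finger_force': 0.0, 'grip_width': 0.03383396390300095}
[(0.89, [296.4, 15.2, 46.7, 276.0])] [321.58221556 278.9541054 ] [321.45074078 255.56579985]
```

View pics/w2.png

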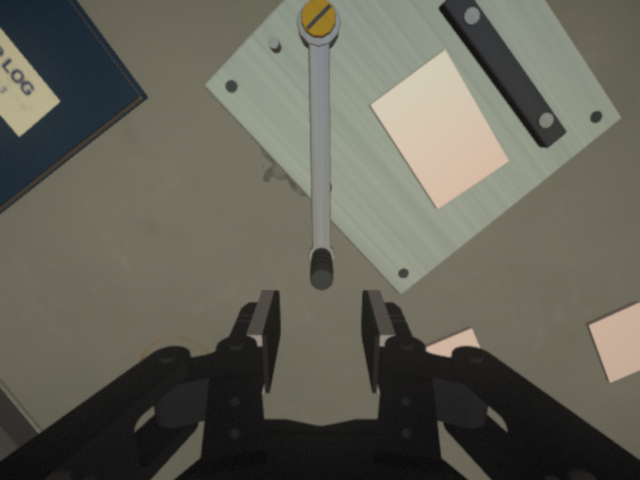

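```bash
python3 -m handwheel '[{"dx":0,"dy":0,"dz":3.2,"wx":0,"wy":0,"wz":0,"claw":40},{"dx":0,"dy":0,"dz":3,"wx":0,"wy":0,"wz":0,"claw":40},{"dx":0,"dy":0,"dz":0,"wx":0,"wy":0,"wz":0,"claw":40}]'; python3 -c "
from h import *
o=monitor.observe();print(o['position'],o['force'],o['moment'])
c=optics.grab_frame('wrist')
m=optics.masks_of('post','wrist');print([(x['p'],x['rect']) for x in m],proj(c,[.492,.069,.066]))"
```

```text
clock: 4.28
position: [0.4912, 0.0693, 0.0389]
tool_rot: [-3.14, 0.001, 1.148]
force: [0.2, 0.8, -0.3]
grip_width: 0.034
finger_force: 0.0
[0.49117734 0.0692628  0.03893585] [ 0.18576427  0.77829713 -0.29314591] [-0.00205627  0.0028713  -0.02510467]
[] [321.41960885 347.91906548]
```

```bash
python3 -m handwheel '[{"dx":0,"dy":0.5,"dz":0,"wx":0,"wy":0,"wz":0,"claw":40},{"dx":0,"dy":0.5,"dz":0,"wx":0,"wy":0,"wz":0,"claw":40},{"dx":0.09,"dy":0.6,"dz":0,"wx":0,"wy":0,"wz":-0.05,"claw":40},{"dx":0.09,"dy":0.6,"dz":0,"wx":0,"wy":0,"wz":-0.05,"claw":40},{"dx":0.13,"dy":1,"dz":0,"wx":0,"wy":0,"wz":-0.08,"claw":40},{"dx":0,"dy":0,"dz":0,"wx":0,"wy":0,"wz":0,"claw":40}]'; python3 -c "
from h import *
o=monitor.observe();y=o['tool_rot'][2];f=o['force'];P=o['position']
print('tool fx fy',f[0]*np.cos(y)+f[1]*np.sin(y),f[0]*np.sin(y)-f[1]*np.cos(y))
v=np.array([.5425,.1818]);d=P[:2]-v;print('lever frame',d@[-np.cos(y),-np.sin(y)],d@[np.sin(y),-np.cos(y)],'q',y-np.pi-.311+np.pi/2+1)
c=optics.grab_frame('wrist');cv2.imwrite('pics/w3.png',c['frame'])
s=np.load('stage.npy')
"
```

```text
clock: 5.12
position: [0.523, 0.0599, 0.0396]
tool_rot: [3.141, -0.0, 1.329]
force: [-0.7, -0.3, 0.4]
grip_width: 0.0345
finger_force: 0.0
tool fx fy -0.43348971791548047 -0.6001221074946398
lever frame 0.12298375322903786 0.010336442429506045 q 0.4468516141613996
```

View pics/w3.png

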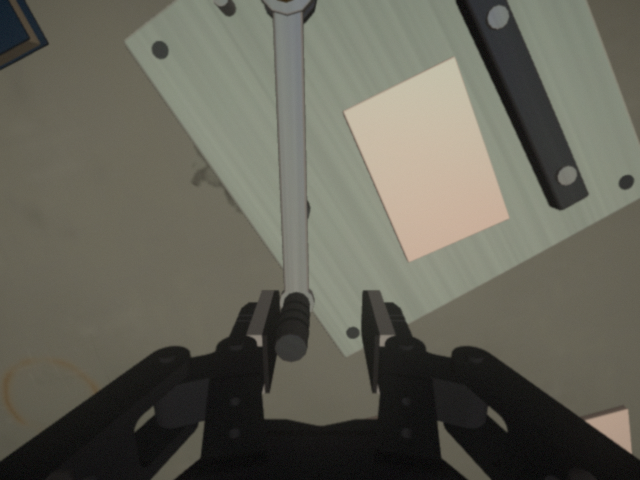

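```bash
cat > st.py <<'E'
from h import *
o=monitor.observe();y=o['tool_rot'][2];f=o['force'];P=o['position']
print('t',o['clock'],'tool fx fy',f[0]*np.cos(y)+f[1]*np.sin(y),f[0]*np.sin(y)-f[1]*np.cos(y),'M',o['moment'])
v=np.array([.5425,.1818]);d=P[:2]-v;print('lever frame',d@[-np.cos(y),-np.sin(y)],d@[np.sin(y),-np.cos(y)],'q',y-np.pi-.311+np.pi/2+1)
E
python3 -m handwheel '[{"dx":0.11,"dy":0.94,"dz":0,"wx":0,"wy":0,"wz":-0.075,"claw":40},{"dx":0.11,"dy":0.94,"dz":0,"wx":0,"wy":0,"wz":-0.075,"claw":40},{"dx":0.11,"dy":0.94,"dz":0,"wx":0,"wy":0,"wz":-0.075,"claw":40},{"dx":0.06,"dy":0.6,"dz":0,"wx":0,"wy":0,"wz":-0.05,"claw":40}]'; python3 st.py;python3 -m handwheel '[{"dx":0,"dy":0,"dz":0,"wx":0,"wy":0,"wz":0,"claw":40}]'; python3 st.py;  python3 -c "
from h import *
c=optics.grab_frame('wrist');cv2.imwrite('pics/w4.png',c['frame'])
s=np.load('stage.npy');
for k in ['slide','back_stop']:
  for m in optics.masks_of(k,'wrist'):
    if m['p']<.3: continue
    g=m['region'].astype(np.uint8);cn=max(cv2.findContours(g,0,2)[0],key=cv2.contourArea)
    b=cv2.boxPoints(cv2.minAreaRect(cn));z=.017 if k=='slide' else .022
    X=np.array([ray_z(c,*p,z)[:2]-s[:2] for p in b])@np.array([[np.cos(s[2]),-np.sin(s[2])],[np.sin(s[2]),np.cos(s[2])]])
    print(k,round(m['p'],2),(X*1e3).round(1).tolist())
"
```

```text
clock: 5.68
position: [0.5562, 0.0596, 0.0394]
tool_rot: [-3.14, -0.0, 1.605]
force: [-7.2, 2.4, 4.3]
grip_width: 0.0341
finger_force: 3.2
t 5.675 tool fx fy 2.676788353604958 -7.15453184335598 M [ 0.65372106  1.37804387 -0.0655372 ]
lever frame 0.12255353559710833 0.009497108709599146 q 0.7232243673566945
clock: 5.8
position: [0.5567, 0.0594, 0.0394]
tool_rot: [-3.142, -0.0, 1.603]
force: [0.0, -0.6, -0.1]
grip_width: 0.0341
finger_force: 0.1
t 5.8 tool fx fy -0.575437871759071 0.023191414028506937 M [0.04358625 0.03881264 0.00575539]
lever frame 0.12279124429291527 0.010241938372578857 q 0.7215261123622878
slide 0.86 [[-27.0, 38.7], [21.8, 32.2], [19.1, -42.4], [-36.4, -36.0]]
slide 0.85 [[-1.4, -163.5], [16.7, -169.0], [15.3, -178.7], [-3.0, -173.2]]
back_stop 0.78 [[29.3, 52.1], [45.4, 50.2], [48.3, -49.1], [29.1, -47.2]]
```

```bash
cat > sl.py <<'E'
from h import *
import sys
c=optics.grab_frame('wrist');cv2.imwrite(sys.argv[1],c['frame'])
s=np.load('stage.npy');Q=np.array([[np.cos(s[2]),-np.sin(s[2])],[np.sin(s[2]),np.cos(s[2])]])
for k in ['slide','back_stop']:
  for m in optics.masks_of(k,'wrist'):
    if m['p']<.3: continue
    g=m['region'].astype(np.uint8);cn=max(cv2.findContours(g,0,2)[0],key=cv2.contourArea)
    b=cv2.boxPoints(cv2.minAreaRect(cn));z=.017 if k=='slide' else .022
    X=np.array([ray_z(c,*p,z)[:2]-s[:2] for p in b])@Q
    print(k,round(m['p'],2),(X*1e3).round(1).tolist())
E
python3 -m handwheel '[{"dx":0.04,"dy":0.44,"dz":0,"wx":0,"wy":0,"wz":-0.035,"claw":40},{"dx":0.04,"dy":0.44,"dz":0,"wx":0,"wy":0,"wz":-0.035,"claw":40}]';python3 st.py;python3 -m handwheel '[{"dx":0.04,"dy":0.44,"dz":0,"wx":0,"wy":0,"wz":-0.035,"claw":40},{"dx":0.04,"dy":0.44,"dz":0,"wx":0,"wy":0,"wz":-0.035,"claw":40}]'; python3 st.py;python3 sl.py pics/w5.png
```

```text
clock: 6.2
position: [0.5648, 0.0606, 0.0393]
tool_rot: [-3.14, 0.0, 1.676]
force: [-7.3, 1.5, 3.8]
grip_width: 0.0341
finger_force: 3.2
t 6.2 tool fx fy 2.2380932376891596 -7.061368820413505 M [ 0.20736967  1.44333167 -0.04319949]
lever frame 0.12288287472837295 0.009436587950065188 q 0.7942839711840759
clock: 6.45
position: [0.5735, 0.0626, 0.0393]
tool_rot: [-3.14, 0.0, 1.746]
force: [-6.4, 1.6, 4.1]
grip_width: 0.0342
finger_force: 3.3
t 6.45 tool fx fy 2.7000651999762093 -5.985737777352393 M [ 0.29601696  1.49851919 -0.03680326]
lever frame 0.12279340936446904 0.009695069977600992 q 0.8642565100821611
back_stop 0.94 [[29.3, 52.5], [45.5, 50.8], [46.9, -48.7], [27.6, -46.7]]
```

View pics/w5.png

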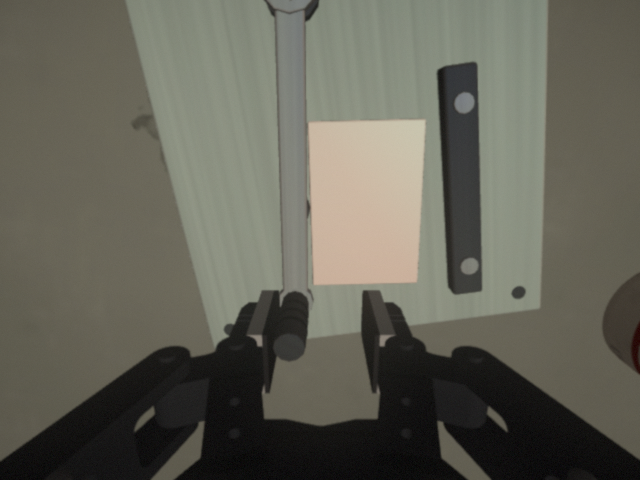

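```bash
python3 -m handwheel '[{"dx":0.03,"dy":0.31,"dz":0,"wx":0,"wy":0,"wz":-0.025,"claw":40},{"dx":0.03,"dy":0.31,"dz":0,"wx":0,"wy":0,"wz":-0.025,"claw":40},{"dx":0.03,"dy":0.25,"dz":0,"wx":0,"wy":0,"wz":-0.02,"claw":40}]';python3 st.py; python3 sl.py pics/w6.png
```

```text
clock: 6.98
position: [0.5818, 0.0651, 0.0392]
tool_rot: [-3.14, 0.0, 1.816]
force: [-6.3, 1.5, 3.3]
grip_width: 0.034
finger_force: 3.2
t 6.975 tool fx fy 2.9376920893382756 -5.730015504627513 M [ 0.19255588  1.48392273 -0.07486439]
lever frame 0.12275597333044239 0.009890041946210694 q 0.9337671400357026
slide 0.98 [[-27.2, -36.2], [-17.3, 38.1], [32.0, 32.2], [28.9, -43.5]]
slide 0.61 [[-110.0, -149.8], [-98.1, -110.3], [-86.8, -113.1], [-98.0, -152.8]]
back_stop 0.87 [[30.7, -47.3], [29.6, 51.5], [45.4, 50.5], [49.5, -48.8]]
back_stop 0.72 [[-32.1, 81.5], [-13.9, 80.3], [-25.0, -75.3], [-49.0, -73.7]]
```

View pics/w6.png

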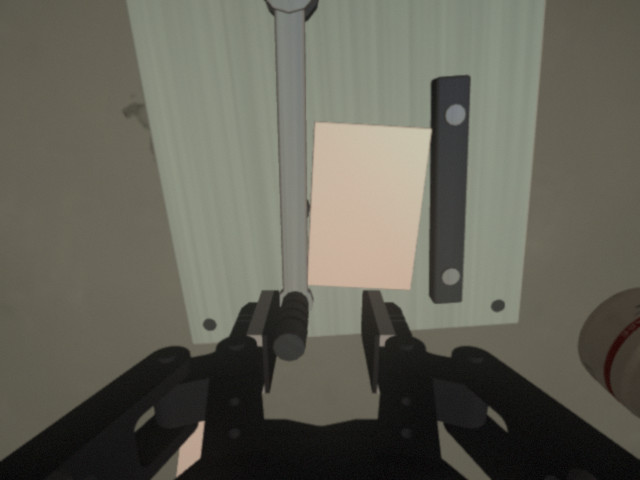

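```bash
python3 -m handwheel '[{"dx":0.01,"dy":0.1,"dz":0,"wx":0,"wy":0,"wz":-0.008,"claw":40},{"dx":0.01,"dy":0.1,"dz":0,"wx":0,"wy":0,"wz":-0.008,"claw":40},{"dx":0.01,"dy":0.1,"dz":0,"wx":0,"wy":0,"wz":-0.008,"claw":40},{"dx":0.01,"dy":0.1,"dz":0,"wx":0,"wy":0,"wz":-0.008,"claw":40}]';python3 st.py; python3 sl.py pics/w7.png;python3 -m handwheel '[{"dx":0,"dy":0.05,"dz":0,"wx":0,"wy":0,"wz":-0.004,"claw":40}]';python3 st.py
```

```text
clock: 7.62
position: [0.5855, 0.0664, 0.0392]
tool_rot: [-3.14, 0.0, 1.847]
force: [-7.0, 0.8, 3.4]
grip_width: 0.0343
finger_force: 3.3
t 7.625 tool fx fy 2.6722882202759717 -6.527015633701327 M [ 0.16560521  1.49783319 -0.06226824]
lever frame 0.12275803558906956 0.00990306942417126 q 0.9652230619864035
slide 0.67 [[-17.7, 35.9], [32.1, 34.2], [35.7, -40.8], [-20.9, -38.8]]
slide 0.65 [[-113.5, -151.5], [-82.5, -115.0], [-75.1, -124.4], [-106.1, -162.0]]
back_stop 0.95 [[30.7, -47.4], [29.7, 51.3], [45.2, 50.4], [49.3, -48.8]]
clock: 7.9
position: [0.586, 0.0666, 0.0392]
tool_rot: [-3.14, -0.0, 1.851]
force: [-7.3, 1.3, 3.5]
grip_width: 0.034
finger_force: 3.3
t 7.9 tool fx fy 3.274298135353993 -6.656340053810745 M [ 0.2161476   1.51528849 -0.0285111 ]
lever frame 0.12272447243293044 0.009919695041235415 q 0.969074369675615
```

```bash
cat >> st.py <<'E'
M=o['moment'];print('Mtx',M[0]*np.cos(y)+M[1]*np.sin(y),'nose N',(M[0]*np.cos(y)+M[1]*np.sin(y)-1.40)/.149)
E
python3 st.py;python3 -m handwheel '[{"dx":0,"dy":0.05,"dz":0,"wx":0,"wy":0,"wz":-0.004,"claw":40},{"dx":0.01,"dy":0.05,"dz":0,"wx":0,"wy":0,"wz":-0.004,"claw":40}]';python3 st.py;python3 -m handwheel '[{"dx":0,"dy":0.05,"dz":0,"wx":0,"wy":0,"wz":-0.004,"claw":40}]';python3 st.py
```

```text
t 7.9 tool fx fy 3.274298135353993 -6.656340053810745 M [ 0.2161476   1.51528849 -0.0285111 ]
lever frame 0.12272447243293044 0.009919695041235415 q 0.969074369675615
Mtx 1.3964960388158916 nose N -0.02351651801414993
clock: 8.15
position: [0.5869, 0.0669, 0.0392]
tool_rot: [-3.14, 0.0, 1.859]
force: [-7.0, 1.9, 4.1]
grip_width: 0.0346
finger_force: 3.3
t 8.15 tool fx fy 3.7811374471029655 -6.223768637862295 M [ 0.12188722  1.50928638 -0.0902812 ]
lever frame 0.12272756516591685 0.009878957906408489 q 0.9771672442866581
Mtx 1.4124131882294142 nose N 0.0833099881168744
clock: 8.28
position: [0.5873, 0.0672, 0.0392]
tool_rot: [-3.14, -0.0, 1.863]
force: [-7.0, 0.5, 3.3]
grip_width: 0.0342
finger_force: 3.3
t 8.275 tool fx fy 2.5343403483037172 -6.5956439712212855 M [ 0.23246739  1.60365793 -0.02742345]
lever frame 0.1227075601845563 0.009914283014982464 q 0.9812214251998501
Mtx 1.4687036690245514 nose N 0.46109844982920467
```

```bash
python3 -m handwheel '[{"dx":0,"dy":0.05,"dz":0,"wx":0,"wy":0,"wz":-0.004,"claw":40}]';python3 st.py|tail -1; python3 sl.py pics/w8.png
```

```text
clock: 8.4
position: [0.5878, 0.0673, 0.0392]
tool_rot: [-3.14, -0.0, 1.867]
force: [-7.7, 1.0, 4.0]
grip_width: 0.0342
finger_force: 3.3
Mtx 1.4207024453897295 nose N 0.13894258650825195
slide 0.8 [[-110.4, -154.7], [-78.4, -115.4], [-70.3, -125.3], [-102.2, -165.8]]
slide 0.68 [[-17.1, 36.0], [31.9, 35.3], [36.8, -39.6], [-18.9, -38.8]]
back_stop 0.94 [[30.8, -47.3], [30.0, 51.2], [45.3, 50.3], [48.9, -48.7]]
```

```bash
python3 -m handwheel '[{"dx":0.01,"dy":0.05,"dz":0,"wx":0,"wy":0,"wz":-0.004,"claw":40}]' >/dev/null;python3 st.py|tail -1; python3 -m handwheel '[{"dx":0,"dy":0.05,"dz":0,"wx":0,"wy":0,"wz":-0.004,"claw":40}]'>/dev/null;python3 st.py|tail -1
```

```text
Mtx 1.5910393329868313 nose N 1.2821431744082645
Mtx 1.8055337063790147 nose N 2.721702727375938
```

```bash
python3 -m handwheel '[{"dx":0,"dy":0.05,"dz":0,"wx":0,"wy":0,"wz":-0.004,"claw":40}]' ;python3 st.py; python3 sl.py pics/w9.png
```

```text
clock: 8.93
position: [0.589, 0.0678, 0.0392]
tool_rot: [-3.14, -0.0, 1.879]
force: [-10.2, 0.9, 4.6]
grip_width: 0.0344
finger_force: 4.5
t 8.925 tool fx fy 3.9599998070759344 -9.39421756249152 M [ 0.1790204   2.12676314 -0.04444832]
lever frame 0.12272607083535497 0.009686936337221112 q 0.9971446929758341
Mtx 1.9722928292951794 nose N 3.840891471779728
slide 0.95 [[-106.5, -155.0], [-76.3, -116.8], [-68.3, -126.2], [-98.5, -165.5]]
slide 0.88 [[-17.6, 35.2], [31.3, 35.6], [37.8, -38.7], [-17.9, -39.2]]
back_stop 0.98 [[29.2, -46.8], [30.3, 51.8], [45.3, 50.7], [47.1, -48.6]]
```

```bash
python3 -m handwheel '[{"dx":0,"dy":-0.2,"dz":0,"wx":0,"wy":0,"wz":0,"claw":40},{"dx":0,"dy":-0.45,"dz":0,"wx":0,"wy":0,"wz":0,"claw":40},{"dx":0,"dy":-0.45,"dz":0,"wx":0,"wy":0,"wz":0,"claw":40},{"dx":0,"dy":0,"dz":0,"wx":0,"wy":0,"wz":0,"claw":40},{"dx":0,"dy":0,"dz":0,"wx":0,"wy":0,"wz":0,"claw":40},{"dx":0,"dy":0,"dz":0,"wx":0,"wy":0,"wz":0,"claw":40},{"dx":0,"dy":0,"dz":0,"wx":0,"wy":0,"wz":0,"claw":40},{"dx":0,"dy":0,"dz":0,"wx":0,"wy":0,"wz":0,"claw":40}]';python3 st.py; python3 sl.py pics/w10.png;python3 -m handwheel '[{"dx":0,"dy":0,"dz":0,"wx":0,"wy":0,"wz":0,"claw":40},{"dx":0,"dy":0,"dz":0,"wx":0,"wy":0,"wz":0,"claw":40},{"dx":0,"dy":0,"dz":0,"wx":0,"wy":0,"wz":0,"claw":40},{"dx":0,"dy":0,"dz":0,"wx":0,"wy":0,"wz":0,"claw":40},{"dx":0,"dy":0,"dz":0,"wx":0,"wy":0,"wz":0,"claw":40}]'
```

```text
clock: 10.07
position: [0.5796, 0.0645, 0.0393]
tool_rot: [-3.142, -0.0, 1.879]
force: [0.3, -0.3, 0.5]
grip_width: 0.0345
finger_force: 0.0
t 10.075 tool fx fy -0.3619277525475099 0.1580070259013866 M [0.0210803  0.05063673 0.03471221]
lever frame 0.12301545617326971 -0.00023734733579367718 q 0.997013599512371
Mtx 0.04186281038516491 nose N -9.115014695401578
slide 0.9 [[-113.4, -151.7], [-86.0, -116.0], [-77.7, -125.3], [-105.1, -162.1]]
slide 0.87 [[-17.1, -39.1], [-17.4, 35.7], [32.0, 35.7], [39.2, -39.3]]
back_stop 0.71 [[29.9, -47.4], [29.3, 51.7], [45.5, 50.5], [49.3, -49.3]]
clock: 10.85
position: [0.5796, 0.0645, 0.0393]
tool_rot: [3.142, -0.0, 1.879]
force: [-0.6, -0.1, -0.7]
grip_width: 0.0342
finger_force: 0.0
```

View pics/w10.png

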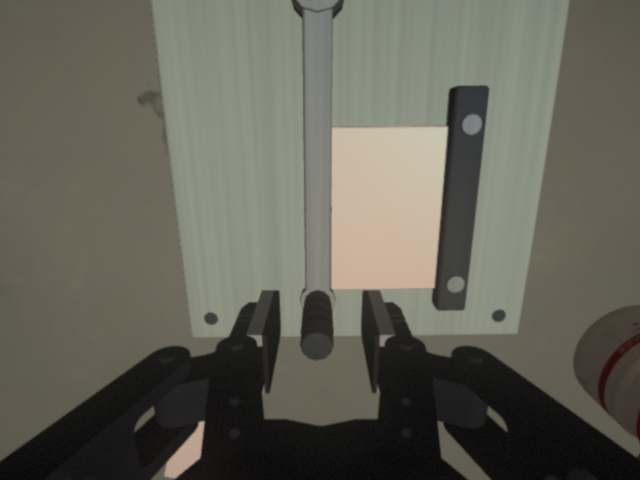

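```bash
python3 -m handwheel '[{"dx":0,"dy":-0.5,"dz":0,"wx":0,"wy":0,"wz":0,"claw":40},{"dx":0,"dy":-0.5,"dz":0,"wx":0,"wy":0,"wz":0,"claw":40},{"dx":0.02,"dy":-0.2,"dz":0,"wx":0,"wy":0,"wz":0.016,"claw":40},{"dx":0.02,"dy":-0.2,"dz":0,"wx":0,"wy":0,"wz":0.016,"claw":40},{"dx":0.06,"dy":-0.5,"dz":0,"wx":0,"wy":0,"wz":0.04,"claw":40},{"dx":0.1,"dy":-0.9,"dz":0,"wx":0,"wy":0,"wz":0.072,"claw":40},{"dx":0.13,"dy":-1,"dz":0,"wx":0,"wy":0,"wz":0.08,"claw":40}]';python3 st.py; python3 sl.py pics/w11.png
```

```text
clock: 11.72
position: [0.5428, 0.0581, 0.0394]
tool_rot: [3.14, -0.0, 1.651]
force: [6.5, -0.2, -4.7]
grip_width: 0.0341
finger_force: 3.4
t 11.725 tool fx fy -0.7310386005506493 6.45134804629525 M [-0.07993733 -1.33499481 -0.08222706]
lever frame 0.12329070686702392 -0.009632593241287601 q 0.769290792471109
Mtx -1.324282688006681 nose N -18.28377642957504
slide 0.75 [[-6.6, -163.0], [8.5, -166.8], [7.9, -172.9], [-7.3, -169.1]]
slide 0.66 [[-18.1, 37.8], [31.7, 35.3], [38.8, -40.9], [-17.8, -39.1]]
slide 0.61 [[-92.2, -108.7], [-90.9, -103.9], [-67.5, -110.5], [-68.7, -115.4]]
back_stop 0.66 [[28.3, 53.1], [45.3, 50.6], [47.0, -49.5], [26.7, -46.5]]
```

Slide stayed put; continue swinging back.

```bash
python3 -m handwheel '[{"dx":0.13,"dy":-1,"dz":0,"wx":0,"wy":0,"wz":0.08,"claw":40},{"dx":0.13,"dy":-1,"dz":0,"wx":0,"wy":0,"wz":0.08,"claw":40},{"dx":0.13,"dy":-1,"dz":0,"wx":0,"wy":0,"wz":0.08,"claw":40},{"dx":0.13,"dy":-1,"dz":0,"wx":0,"wy":0,"wz":0.08,"claw":40},{"dx":0.13,"dy":-1,"dz":0,"wx":0,"wy":0,"wz":0.08,"claw":40},{"dx":0.13,"dy":-1,"dz":0,"wx":0,"wy":0,"wz":0.08,"claw":40},{"dx":0.05,"dy":-0.4,"dz":0,"wx":0,"wy":0,"wz":0.03,"claw":40},{"dx":0,"dy":0.5,"dz":0,"wx":0,"wy":0,"wz":0,"claw":40}]';python3 st.py;python3 -m handwheel '[{"dx":0,"dy":0.5,"dz":0,"wx":0,"wy":0,"wz":0,"claw":40},{"dx":0,"dy":0,"dz":-3,"wx":0,"wy":0,"wz":0,"claw":40},{"dx":0,"dy":0,"dz":-5,"wx":0,"wy":0,"wz":0,"claw":40},{"dx":0,"dy":0,"dz":-5,"wx":0,"wy":0,"wz":0,"claw":40},{"dx":0,"dy":0,"dz":-3,"wx":0,"wy":0,"wz":0,"claw":40},{"dx":0,"dy":0,"dz":0,"wx":0,"wy":0,"wz":0,"claw":40},{"dx":0,"dy":0,"dz":0,"wx":0,"wy":0,"wz":0,"claw":40}]'; python3 sl.py pics/w12.png
```

```text
clock: 12.88
position: [0.485, 0.0731, 0.0394]
tool_rot: [-3.141, 0.0, 1.147]
force: [-0.4, 0.3, 0.3]
grip_width: 0.0343
finger_force: 0.0
t 12.875 tool fx fy 0.0912381427476682 -0.456001497314912 M [-0.03129946  0.01236998  0.02908149]
lever frame 0.12272801753776046 -0.007723669480250547 q 0.2651083647056911
Mtx -0.0015986329623852071 nose N -9.40670223464688
clock: 13.75
position: [0.4894, 0.0705, 0.1988]
tool_rot: [-3.141, 0.0, 1.145]
force: [-0.5, -0.5, -0.2]
grip_width: 0.0343
finger_force: 0.0
slide 0.93 [[-6.2, -169.8], [28.9, -180.9], [16.7, -237.1], [-20.1, -226.2]]
slide 0.71 [[-102.0, -109.0], [-66.5, -118.7], [-81.2, -173.4], [-118.5, -164.1]]
slide 0.58 [[-17.7, 37.8], [31.7, 35.1], [34.8, -40.1], [-17.2, -39.5]]
slide 0.46 [[-27.8, 94.2], [-14.1, 82.5], [-107.6, -29.9], [-123.3, -16.6]]
back_stop 0.97 [[29.9, 52.3], [45.7, 50.7], [47.4, -48.6], [30.5, -47.8]]
```

View pics/w12.png

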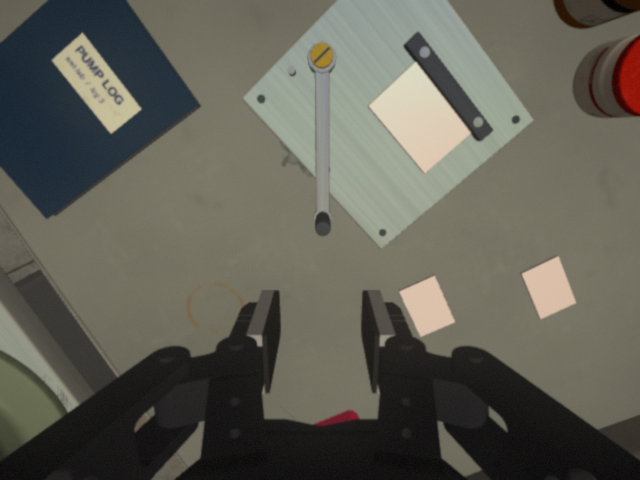

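The slide at (420,115) lies flush along the stop at (448,88). The lever is back on its parked side with its pin at (322,224), at about 0.26 rad, and the gripper is clear.

```bash
python3 -c "
from workcell import job_done
print(job_done())"
```

```text
the job is handed in; nothing more can be done
None
```

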